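# Set and lock the rip fence of a luthier's bench saw

### The arm

A 7-joint arm with a two-finger parallel gripper is mounted at the origin on the work surface. World frame = base frame: x ahead of the robot, y to its left, z up, the work surface at z = 0. Lengths are in m, angles in rad, forces in N, time in s.
With the tool pointing down it reaches from about 0.425 to 0.925 m from the base axis. Payload 6.8 kg.
Tool frame: the origin (TCP) lies on the centre line of the jaws, within the pads' length; the fingertips stand 8 mm ahead of it and the grasp point (between the pads) lies 11 mm behind it (bot.tips_ahead is the distance from the TCP to the fingertips, in m); z points along the fingers, y is the line along which they close (so a half turn about z gives the same grasp; the last joint's range is limited). The gripper opens to 85 mm and grips with 20 to 120 N. Pads are 22 mm wide; open, the fingers measure 114 mm over their backs; the gripper's body (76 mm by 85 mm) begins 54 mm behind the grasp point. The pads swing forward as they close: fully open they stand 13 mm farther back than shut.
Start: joints at [1.141, 0.477, 0.022, 1.555, -0.011, 1.109, -0.083], TCP at [0.213, -0.64, 0.239] pointing down, gripper open.
Joint ranges: [-2.96, 2.96], [-0.34, 2.1], [-1.41, 1.46], [0.24, 2.44], [-1.37, 4.51], [0.17, 1.92], [-2.96, 2.96]. Speed limits (rad/s): [2.39, 2.39, 3.14, 3.14, 3.14, 3.14, 3.14].

### API

Orientations are given as a unit quaternion [w, x, y, z].
In Python, from station import bot gives the robot as it stands.
- The arm moves only by the tool send_rows, never from a script. Its argument "deltas" is text: rows parted by semicolons, each of 4 numbers parted by spaces: the shift along the tool's x, y, z in m, then the turn about the tool's z in degrees. In form: x y z spin; .... A call has 1 to 5 rows; each row is the pose to reach, as a shift and turn from the pose commanded when the call began, along the tool's axes at that moment; what a row does not reach only later rows make up. A row lasts 1/10 s, in which the tool goes at most 50 mm and 8.59 degrees, less where a joint would pass 70% of its speed; a pose out of reach is approached as far as the arm can. A call with a gripper value outside its range is refused whole. "claw" is the opening, from 0 (shut) to 1 (fully open), set as the call begins (left out, the last holds). The fingers move at their own pace and stop on an object; "force" is the grip in N (left out, the last holds). Time passes only in rows, so rows that repeat a pose let the fingers close. It gives the time, the measured TCP pose, the force, the opening and the grip force at its end, in the units of the state.
- bot.get_obs(): the state, without advancing time (a new reading comes with each control period).
- bot.read_camera(name): name is "side" or "top" or "wrist"; returns a dict with "img" (400x640x3 uint8, red, green, blue), "depth" (400x640 float32, m along the optical axis (not along the pixel's ray), 0 where there is no reading), "fx", "fy", "cx", "cy" (pixels), "camera_from_world" (4x4, takes a point from world to camera coordinates). Camera axes: x right, y up, looking along -z (the intrinsics and any distortion apply to the point x, -y, -z); pixel columns grow to the right and rows downward; lengths in m; the calibration is good to about 2 mm. A picture is of the moment at which its call begins.
- bot.hand_in(): hands the job in; it is judged then, once.
Trained networks look in a picture, given as the dict that the camera call returned (one of the last four; its "shot" number tells which), for a name from the list of things; names that differ only in an ending like _2 or _b are one class to them, and where a whole thing is asked for, a point or a joint stands for the part that bears it (a point fixed in the world has none). Each returns a list of dicts, best first, with "confidence" (0 to 1); they miss things now and then, are a little off and sometimes report something else, mostly with a low value. They report only what shows in the picture. A call takes as long as a camera call.
- bot.masks_of(picture, query): "mask" (400x640 bool, what is visible of it).
- bot.landmark_of(picture, query): "xyz" ([x, y, z] in m, in world coordinates, good to about 4 mm: a listed point, or the origin of a listed thing).
The state is a dict: "t": time; "q": joint angles; "joint_vel": joint speeds; "joint_torque": joint torques, N m; "eef_pos": TCP position; "tool_rot": TCP orientation; "contact_force": force on the tool from outside, world axes, zero at the start; "torque": the same for the moment, N m; "gripper_width": opening from 0.0 (shut) to 1.0 (fully open); "grasp_force": force on a finger pad.
Only numpy, scipy, OpenCV 4.12 (cv2) and the standard library are available. Lean on these libraries where they do the work, as an engineer would, in place of code of your own. Each camera call takes 0.05 s, during which the arm holds its last target. There are 200 camera calls.

### The job

The saw is to be set for ripping brace wood. With a fingertip on top of the knurled brass wheel, roll it towards the blade until the fence has closed in so far that the needle on the fence stands over the red flag on the rail; then press the blue lock lever all the way down to lock the fence, and take the hand away. Do not push the fence itself or pinch the wheel, stay off the blade and its guard, lock only once the setting is right, and leave the things lying about where they are.

Things in the scene. Friction and masses are not known exactly. Their poses are not given: they have to be found in the camera images.
- wheel_top (a point): Topmost point of the knurled brass wheel (56 mm across, 18 mm thick, level axis along x) in front of the fence's black head, with a cheek each side 22 mm below its top. The point's axes are the saw's: x from its front (robot's side) to its back, y left along the rail to the blade, z up. Wheel, fence, needle and lever ride together along y. The fence bar begins 45 mm behind it, 22 mm higher
- wheel_center (a point): Centre of the brass wheel, on its axis, 28 mm below its top. The pinion rolls on a rack under it: when the wheel's top is dragged towards +y (to the blade) the fence follows. Without slip 38 mm of fingertip travel carry the fence, wheel included, 10 mm
- wheel (a joint): Angle of the brass wheel, rad; 0 at the start, grows as its top rolls towards the blade (+y). The fence goes 10 mm per rad. It takes 1 to 2 N at the rim and stays where it is left
- pointer (a point): Tip of the black needle on the fence, 3 mm wide, over the white rule on top of the front rail, 57 mm left of the wheel's middle; it moves with the fence. Axes as wheel_top
- mark (a point): The rear end of the middle of the red gauge flag, a clip 6 mm wide (along y) clamped on the front rail, standing still; axes as wheel_top. The setting is right when the needle's tip has the same y in these axes (then its x differs by no more than 1 mm and it lies 2 mm higher). At the start the needle is 18 to 52 mm to the right (-y) of the flag
- lock (a joint): Angle of the lock lever, rad: near 0 open (standing 0.55 rad above level, its tip about as high as the wheel's top, leaning to the robot), 0.60 pressed fully down against its stop (about level). It stays where it is left; it takes about 2 to 4 N
- lever_tip (a point): Upper side of the outer end of the lock lever, at the end of its blue grip (18 mm wide, 11 mm thick, 34 mm long). The lever is 72 mm long from its hinge; press it from above on the outer half of the grip
- lever_hinge (a point): Hinge of the lock lever, level axis along its y (axes as wheel_top); the lever reaches from here towards -x. 65 mm right (-y) of the wheel's middle, 33 mm lower than the wheel's top. When locked the upper side of the blue grip lies about 2 to 6 mm above the hinge's height
- fence_body: Aluminium rip fence bar (292 x 30 x 38 mm, top 190 mm above the bench) with its black head and the cheeks beside the wheel; not to be pushed. Its origin lies on the bench under the bar
- blade: Saw blade, standing still, 25 mm above the saw's table, under a clear guard 150 x 27 mm whose top is 43 mm above the saw's table; origin where the blade passes the table's surface, 150 mm above the bench. Not to be touched
- push_stick: Loose plywood push stick 200 x 45 x 12 mm lying on the saw's table left of the blade; bystander, origin under its middle
- spruce: Loose spruce blank 200 x 50 x 9 mm on the bench; bystander, origin under its middle
- chisel: Loose chisel 240 mm long, wooden handle, on the bench; bystander, origin under its ferrule
- glue: Loose white glue jar, 52 mm wide, 95 mm tall, standing on the bench; bystander, origin under its middle

How it is judged:
On the way, in this order (a step that is already met when the one before it is completed fails the run):
1. the needle stands over the red flag (within 3 mm), the wheel at rest, the lock lever still open (y of pointer in the frame of mark between -0.003 and 0.003 m and velocity of joint wheel between -0.15 and 0.15 rad/s and value of joint lock below 0.2 rad), for 0.2 s.
2. the lock lever is pressed fully down (value of joint lock above 0.52 rad), for 0.1 s.
At the end, for the whole second after the job is handed in: the needle stands over the red flag, within 3 mm of its middle; the wheel is at rest; the lock lever is fully down (more than 0.52 of 0.60 rad) (y of pointer in the frame of mark between -0.003 and 0.003 m and value of joint lock above 0.52 rad and velocity of joint wheel between -0.1 and 0.1 rad/s); the robot touches nothing.
It fails at once if the fence bar or its head is pushed by the robot (over 3 N) (contact force between any of the fingers, the arm and fence_body above 3 N).
It fails at once if the wheel is pinched: the grasp point between the fingers comes down to the wheel instead of a fingertip lying on top (distance between the grasp point and wheel_center below 0.035 m).
It fails at once if the blade or its guard is touched (contact force between any of the fingers, the arm and blade above 0.35 N).
It fails at once if the lock lever is pressed down while the needle is off the flag by more than 5 mm (value of joint lock above 0.35 rad and (y of pointer in the frame of mark below -0.005 m or y of pointer in the frame of mark above 0.005 m)).
It fails at once if a bystander is moved by more than 20 mm or lifted (distance of any of push_stick, spruce, chisel, glue from where it was at the start of the episode above 0.02 m).
It also fails if it takes over 61 s, if anything falls off the work surface, if the arm or the gripper's body presses on something with over 40 N, if the wrist force passes 120 N, or if a joint passes its speed limit or range.

## Working session

There is one attempt and no reset: what is moved stays moved. The work goes in short steps, Python scripts to look and compute and a tool call to move; the robot and the scene stay as the last step left them, time stands still between calls to the robot, and variables do not carry over. Pictures are saved under pics/ and viewed, at most 10 in all, crops included, and the job is handed in when it is done.

Besides the shell and the picture viewer there is one more tool, called after "Request:" as name(argument=value, ...), one argument or row to a line, values as JSON. send_rows: Moves the arm, as the interface text tells. Its arguments: {"type":"object","properties":{"deltas":{"type":"string"},"claw":{"type":"number"},"force":{"type":"number"}},"required":["deltas"]}

```bash
mkdir -p pics; cat > h.py <<'E'
import numpy as np,cv2
from station import bot
def look(cam,qs,save=None):
    p=bot.read_camera(cam)
    if save: cv2.imwrite(f'pics/{save}.png',p['img'][:,:,::-1])
    for q in qs:
        for r in bot.landmark_of(p,q)[:2]: print(cam,q,np.round(r['xyz'],4),round(r['confidence'],2))
    return p
E
python3 - <<'E'
from h import *
Q=['wheel_top','wheel_center','pointer','mark','lever_tip','lever_hinge','fence_body','blade','glue','push_stick','spruce','chisel']
for c in('side','top'): look(c,Q,c+'0')
o=bot.get_obs();print(o)
a=[cv2.imread(f'pics/{c}0.png') for c in('side','top')]
cv2.imwrite('pics/a.png',cv2.resize(np.vstack(a),(480,600)))
E
```

```text
side wheel_top [0.4989 0.0096 0.1666] 0.87
side wheel_center [0.4998 0.0059 0.14  ] 0.59
side pointer [0.571  0.0501 0.1488] 0.85
side pointer [0.5759 0.0796 0.149 ] 0.54
side mark [0.5749 0.0784 0.1497] 0.46
side mark [0.7391 0.0891 0.15  ] 0.42
side lever_tip [ 0.4347 -0.0444  0.1699] 0.42
side lever_hinge [ 0.4901 -0.0577  0.1356] 0.72
side blade [0.7184 0.0308 0.152 ] 0.66
side glue [ 0.3756  0.4047 -0.0023] 0.74
side glue [0.5681 0.0528 0.148 ] 0.57
side push_stick [0.7419 0.0907 0.1524] 0.83
side spruce [ 0.3423 -0.3362 -0.0021] 0.79
side spruce [0.5691 0.0522 0.1488] 0.32
side chisel [ 0.331   0.2967 -0.0011] 0.65
side chisel [0.5694 0.0528 0.1509] 0.48
top wheel_top [0.4982 0.0066 0.1674] 0.77
top wheel_center [0.4982 0.0095 0.1377] 0.64
top pointer [0.5684 0.0511 0.1538] 0.97
top pointer [0.4993 0.0105 0.1672] 0.54
top mark [0.5774 0.0791 0.1472] 0.5
top lever_tip [ 0.4351 -0.0429  0.1704] 0.45
top lever_hinge [ 0.4948 -0.0565  0.1351] 0.63
top blade [0.7135 0.0296 0.1481] 0.61
top glue [0.3743 0.4031 0.0027] 0.59
top glue [0.718  0.0318 0.1491] 0.56
top push_stick [0.7398 0
[... 163 characters left out ...]
([ 1.1409004 ,  0.47704012,  0.02238825,  1.55543929, -0.01148313,
        1.10929511, -0.08308312]), 'joint_vel': array([-0.00031852,  0.00154894, -0.00041662, -0.00191895, -0.00013015,
       -0.00037514,  0.00031887]), 'joint_torque': array([ 5.58512183e-04, -5.96328306e+01,  1.60678167e+00, -2.81537300e+01,
        1.25568785e-02,  1.66704878e-03, -1.64944026e-05]), 'eef_pos': array([ 0.21348794, -0.64034488,  0.23926414]), 'tool_rot': array([-2.62027874e-05,  9.87082757e-01,  1.60211208e-01, -5.19527448e-06]), 'contact_force': array([ 0.08677592, -0.45453896,  0.49684204]), 'torque': array([-0.00663376,  0.02513258, -0.01658766]), 'grasp_force': 0.0, 'gripper_width': 1.0019194567354819}
```

View pics/a.png

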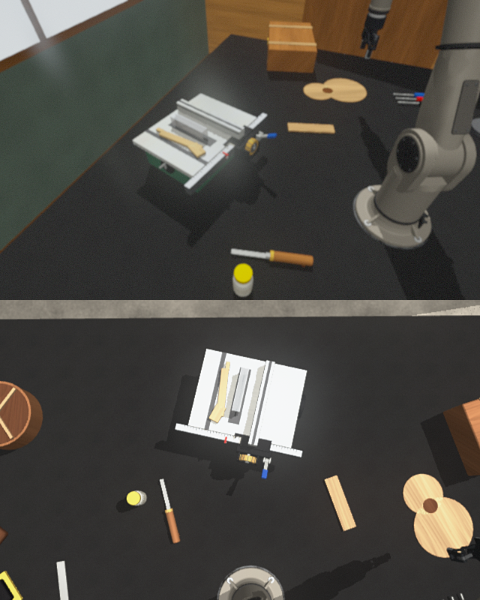

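The picture shows the saw in the middle, turned about -12°, with the wheel at (247,458), the red flag at (225,440) and the blue lever at (266,470) in the lower half. The needle is about 29 mm short of the flag. I'll go above the wheel with the gripper shut.

Request:
send_rows(
  deltas="0.03 -0.03 -0.03 0; 0.06 -0.066 -0.03 0; 0.092 -0.101 -0.03 0; 0.124 -0.136 -0.03 0; 0.156 -0.171 -0.03 0",
  claw=0,
  force=60,
)

```text
t: 1.8
eef_pos: [0.308, -0.4271, 0.2696]
tool_rot: [0.0, 0.987, 0.16, 0.0]
contact_force: [0.9, 0.1, -0.2]
gripper_width: 0.146
grasp_force: 0.0
```

Request:
send_rows(
  deltas="0.032 -0.035 0 0; 0.064 -0.07 0 0; 0.096 -0.105 0 0; 0.128 -0.14 0 0; 0.156 -0.171 0 0",
)

```text
t: 2.3
eef_pos: [0.402, -0.2149, 0.2697]
tool_rot: [0.0, 0.987, 0.161, 0.0]
contact_force: [0.7, -0.1, -0.4]
gripper_width: 0.001
grasp_force: 0.0
```

Request:
send_rows(
  deltas="0.032 -0.035 0 0; 0.064 -0.07 0 0; 0.096 -0.105 0 0; 0.128 -0.14 0 0; 0.15 -0.165 0 0",
)

```text
t: 2.8
eef_pos: [0.4924, -0.0099, 0.2698]
tool_rot: [-0.0, 0.987, 0.162, 0.001]
contact_force: [-0.2, -0.5, 0.1]
gripper_width: -0.001
grasp_force: 0.0
```

Request:
send_rows(
  deltas="0 0 0 8; 0 0 0 16; 0 0 0 24; 0 0 0 30.4; 0 0 0 30.4",
)

```text
t: 3.3
eef_pos: [0.4915, -0.0132, 0.2694]
tool_rot: [0.0, 0.995, -0.105, 0.0]
contact_force: [-0.2, 0.2, -0.3]
gripper_width: 0.002
grasp_force: 0.0
```

```bash
cat >> h.py <<'E'
from scipy.spatial.transform import Rotation as R
def st():
    o=bot.get_obs();q=o['tool_rot'];r=R.from_quat([q[1],q[2],q[3],q[0]]).as_matrix()
    print('t',round(o['t'],2),'pos',np.round(o['eef_pos'],4),'yaw',round(np.degrees(np.arctan2(r[1,0],r[0,0])),2),'F',np.round(o['contact_force'],2),'w',round(o['gripper_width'],3))
    return o,r
E
python3 - <<'E'
from h import *
st()
Q=['wheel_top','wheel_center','pointer','mark','lever_tip','lever_hinge']
a=[]
for c in('wrist','side','top'):
    look(c,Q,c+'1')
a=cv2.imread('pics/wrist1.png'); cv2.imwrite('pics/b.png',a)
E
```

```text
t 3.3 pos [ 0.4915 -0.0132  0.2694] yaw -12.01 F [-0.17  0.25 -0.27] w 0.002
wrist wheel_center [0.4994 0.0067 0.1405] 0.67
wrist pointer [0.5732 0.0492 0.1532] 0.59
wrist mark [0.5786 0.0809 0.1492] 0.56
wrist lever_tip [ 0.4361 -0.0429  0.1732] 0.74
wrist lever_hinge [ 0.487  -0.0565  0.1354] 0.8
side wheel_top [0.4967 0.0114 0.1675] 0.67
side wheel_center [0.4982 0.0053 0.1378] 0.49
side pointer [0.5708 0.0528 0.1455] 0.97
side pointer [0.5004 0.0055 0.14  ] 0.52
side mark [ 0.3421 -0.335  -0.003 ] 0.59
side mark [0.5726 0.082  0.1501] 0.56
side lever_tip [ 0.4326 -0.0469  0.1711] 0.4
side lever_tip [0.5005 0.0111 0.167 ] 0.26
side lever_hinge [ 0.4915 -0.0548  0.1338] 0.61
side lever_hinge [0.7203 0.0327 0.1537] 0.22
top wheel_top [0.4987 0.0074 0.1695] 0.77
top wheel_center [0.5025 0.0078 0.1394] 0.62
top pointer [0.5683 0.0498 0.1512] 0.7
top mark [0.577  0.0783 0.1501] 0.57
top lever_tip [0.7392 0.0915 0.149 ] 0.7
top lever_hinge [0.3728 0.4019 0.0007] 0.32
```

View pics/b.png

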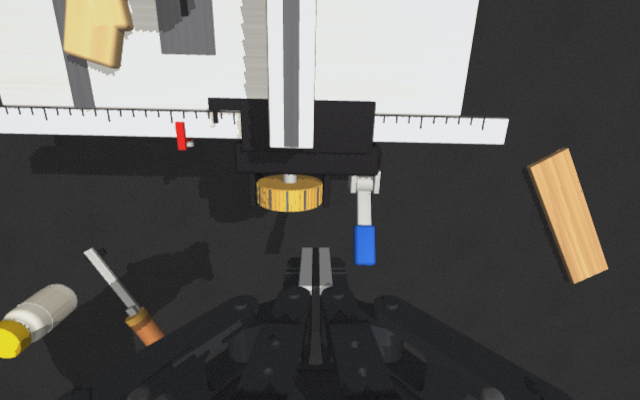

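The wrist picture shows the wheel at (290,192), needle at (214,118), flag at (181,136) and lever grip at (365,245). The tool is well aligned with the saw. I'll start slightly right of the wheel's top and descend.

Request:
send_rows(
  deltas="0.002 -0.012 0.03 0; 0.002 -0.012 0.06 0; 0.002 -0.012 0.08 0; 0.002 -0.012 0.089 0; 0.002 -0.012 0.089 0",
)

```text
t: 4.85
eef_pos: [0.4952, -0.002, 0.1794]
tool_rot: [0.0, 0.995, -0.104, -0.001]
contact_force: [-0.6, -0.5, 0.6]
gripper_width: 0.0
grasp_force: 0.0
```

Request:
send_rows(
  deltas="0 0 0.001 0; 0 0 0.002 0; 0 0 0.003 0; 0 0 0.003 0",
)

```text
t: 5.25
eef_pos: [0.4962, -0.002, 0.1778]
tool_rot: [-0.0, 0.995, -0.104, 0.0]
contact_force: [-0.4, -0.6, -0.5]
gripper_width: -0.002
grasp_force: 0.0
```

Request:
send_rows(
  deltas="0 0 0.001 0; 0 0 0.001 0; 0 0 0.002 0; 0 0 0.002 0",
)

```text
t: 5.65
eef_pos: [0.4961, -0.0019, 0.1756]
tool_rot: [0.0, 0.995, -0.104, 0.0]
contact_force: [-0.6, 0.7, 3.5]
gripper_width: 0.0
grasp_force: 1.6
```

Request:
send_rows(
  deltas="0 0 0.001 0; 0 0 0.001 0; 0 0 0.001 0",
)

```text
t: 5.95
eef_pos: [0.4962, -0.0019, 0.1753]
tool_rot: [0.0, 0.995, -0.104, 0.0]
contact_force: [-3.9, -0.4, 11.4]
gripper_width: -0.003
grasp_force: 5.4
```

Request:
send_rows(
  deltas="0 -0.005 0 0; 0 -0.01 0 0; 0 -0.015 0 0; 0 -0.02 0 0; 0 -0.025 0 0",
)

```text
t: 6.45
eef_pos: [0.5019, 0.0228, 0.1757]
tool_rot: [-0.0, 0.995, -0.104, 0.001]
contact_force: [-2.4, -0.1, 9.3]
gripper_width: 0.0
grasp_force: 4.7
```

```bash
python3 - <<'E'
from h import *
st()
for c in('wrist','top','side'): look(c,['wheel_top','pointer','mark','lever_tip','lever_hinge'])
E
```

```text
t 6.45 pos [0.5019 0.0228 0.1757] yaw -11.97 F [-2.4  -0.08  9.31] w 0.0
wrist pointer [0.5743 0.054  0.1523] 0.62
wrist mark [0.5784 0.0812 0.1462] 0.71
wrist lever_hinge [ 0.4923 -0.0502  0.1315] 0.67
side wheel_top [0.4978 0.0191 0.1662] 0.84
side wheel_top [3.745e-01 4.074e-01 4.000e-04] 0.19
side pointer [0.5696 0.054  0.1514] 0.84
side mark [0.5751 0.078  0.1499] 0.35
side lever_tip [ 0.4359 -0.0384  0.1719] 0.51
side lever_hinge [ 0.4958 -0.048   0.1347] 0.64
```

The wheel follows. I'll repeat the stroke.

Request:
send_rows(
  deltas="0 0 -0.006 0; 0 0.01 -0.006 0; 0 0.02 -0.006 0; 0 0.02 -0.001 0; 0 0.02 0 0",
)

```text
t: 7.85
eef_pos: [0.4969, 0.0013, 0.1742]
tool_rot: [0.001, 0.994, -0.105, -0.0]
contact_force: [-2.3, -4.2, 12.4]
gripper_width: -0.003
grasp_force: 6.3
```

Request:
send_rows(
  deltas="0 -0.005 0 0; 0 -0.01 0 0; 0 -0.015 0 0; 0 -0.02 0 0; 0 -0.025 0 0",
)

```text
t: 8.35
eef_pos: [0.5031, 0.0279, 0.1758]
tool_rot: [-0.0, 0.995, -0.104, 0.001]
contact_force: [-3.0, -0.7, 14.3]
gripper_width: 0.0
grasp_force: 7.0
```

```bash
python3 - <<'E'
from h import *
st()
for c in('wrist','top','side'): look(c,['wheel_top','pointer','mark','lever_hinge'])
E
```

```text
t 8.35 pos [0.5031 0.0279 0.1758] yaw -11.97 F [-2.99 -0.75 14.27] w 0.0
wrist wheel_top [0.5755 0.065  0.1509] 0.18
wrist pointer [0.5783 0.0614 0.1483] 0.81
wrist mark [0.5799 0.0786 0.1468] 0.94
wrist lever_hinge [ 0.4936 -0.0421  0.1374] 0.58
top wheel_top [ 0.334   0.2944 -0.0032] 0.63
side wheel_top [0.5028 0.0219 0.1671] 0.91
side pointer [0.5723 0.0685 0.1487] 0.63
side pointer [ 0.3305  0.2984 -0.0011] 0.26
side mark [0.5744 0.0799 0.1527] 0.56
side lever_hinge [ 0.4948 -0.0398  0.134 ] 0.9
```

Request:
send_rows(
  deltas="0 0 -0.006 0; 0 0.01 -0.006 0; 0 0.018 -0.006 0; 0 0.018 -0.001 0; 0 0.018 0 0",
)

```text
t: 9.6
eef_pos: [0.4983, 0.0083, 0.1741]
tool_rot: [0.001, 0.994, -0.105, -0.0]
contact_force: [-3.6, -3.5, 11.4]
gripper_width: -0.002
grasp_force: 5.9
```

Request:
send_rows(
  deltas="0 -0.005 0 0; 0 -0.01 0 0; 0 -0.015 0 0; 0 -0.02 0 0; 0 -0.025 0 0",
)

```text
t: 10.1
eef_pos: [0.5045, 0.0348, 0.1758]
tool_rot: [-0.0, 0.995, -0.104, 0.001]
contact_force: [-3.0, -0.4, 14.3]
gripper_width: 0.001
grasp_force: 7.4
```

Request:
send_rows(
  deltas="0 0 -0.03 0; 0 0.02 -0.06 0; -0.03 0.04 -0.075 0; -0.03 0.04 -0.075 0; -0.03 0.04 -0.075 0",
)

```text
t: 10.6
eef_pos: [0.4657, 0.0011, 0.2492]
tool_rot: [0.0, 0.995, -0.105, 0.0]
contact_force: [0.3, 1.0, 0.9]
gripper_width: -0.003
grasp_force: 0.0
```

```bash
python3 - <<'E'
from h import *
st()
for c in('wrist','top','side'): look(c,['wheel_top','pointer','mark','lever_hinge','lever_tip'],c+'2')
i=cv2.imread('pics/wrist2.png'); cv2.imwrite('pics/c.png',i)
E
```

```text
t 10.6 pos [0.4657 0.0011 0.2492] yaw -12.01 F [0.31 1.03 0.95] w -0.003
wrist pointer [0.5794 0.0725 0.1499] 0.76
wrist mark [0.5777 0.0822 0.1449] 0.94
wrist lever_hinge [ 0.4959 -0.0358  0.1337] 0.74
wrist lever_tip [ 0.441  -0.0202  0.1716] 0.83
top wheel_top [0.505  0.0306 0.1654] 0.56
top pointer [0.5756 0.0713 0.1511] 0.76
top pointer [ 0.337   0.2966 -0.0006] 0.73
top mark [0.578  0.0781 0.1522] 0.55
top lever_tip [ 0.3348  0.2959 -0.0036] 0.66
side wheel_top [0.5022 0.0284 0.166 ] 0.75
side pointer [0.5764 0.0721 0.1492] 0.67
side mark [0.5767 0.0788 0.1501] 0.39
side lever_hinge [ 0.4982 -0.0345  0.1351] 0.96
side lever_hinge [0.3293 0.297  0.0013] 0.26
side lever_tip [ 0.4382 -0.0235  0.1727] 0.64
side lever_tip [0.5778 0.0747 0.1523] 0.29
```

View pics/c.png

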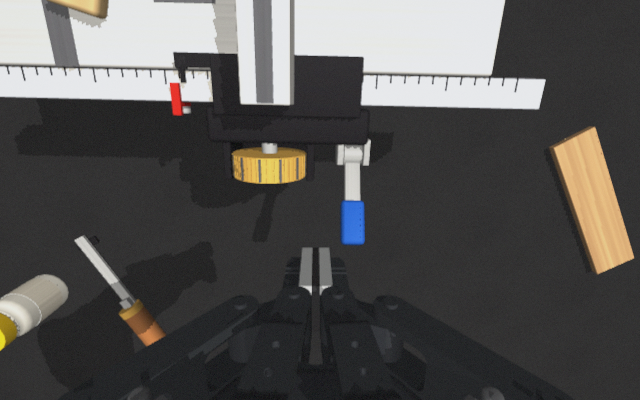

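The picture shows needle tip near (183,78) and flag's rear end near (177,83). About 6 mm remain. I'll zoom in.

```bash
python3 - <<'E'
import cv2
i=cv2.imread('pics/wrist2.png')[45:125,140:240]; cv2.imwrite('pics/d.png',cv2.resize(i,None,fx=7,fy=7,interpolation=cv2.INTER_NEAREST))
E
```

```text
(no output)
```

View pics/d.png

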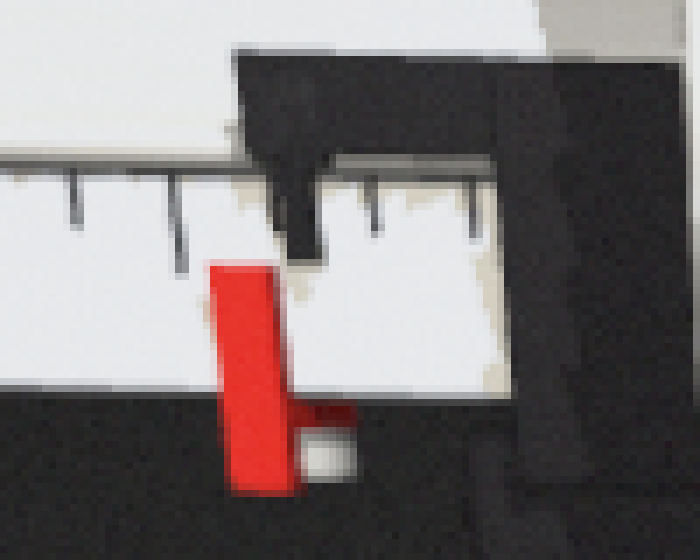

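```bash
cat >> h.py <<'E'
def ray(p,u,v,z):
    M=np.linalg.inv(p['camera_from_world'])
    d=M[:3,:3]@np.array([(u-p['cx'])/p['fx'],-(v-p['cy'])/p['fy'],-1]);c=M[:3,3]
    return c+d*(z-c[2])/d[2]
def gap(p,needle,flag):
    a=ray(p,*needle,.152);b=ray(p,*flag,.150);y=np.array([.217,.976,0])
    print('needle',a.round(4),'flag',b.round(4),'gap along y',round(float((b-a)@y),4))
E
python3 - <<'E'
from h import *
p=bot.read_camera('wrist');gap(p,(183.1,82.4),(174.3,83))
a=ray(p,0,65,.15);b=ray(p,543,79,.15);print(np.degrees(np.arctan2(*(a-b)[:2])))
E
```

```text
needle [0.574  0.0735 0.152 ] flag [0.5752 0.0805 0.15  ] gap along y 0.007
13.387323560909964
```

Request:
send_rows(
  deltas="0.03 -0.024 0.03 0; 0.03 -0.024 0.06 0; 0.03 -0.024 0.07 0; 0.03 -0.024 0.074 0; 0.03 -0.024 0.075 0",
)

```text
t: 12.05
eef_pos: [0.4992, 0.0183, 0.1751]
tool_rot: [0.0, 0.995, -0.104, -0.001]
contact_force: [-3.7, 0.0, 6.7]
gripper_width: -0.004
grasp_force: 3.2
```

Request:
send_rows(
  deltas="0 -0.005 0 0; 0 -0.01 0 0; 0 -0.015 0 0; 0 -0.02 0 0; 0 -0.02 0 0",
)

```text
t: 12.55
eef_pos: [0.5043, 0.0386, 0.1759]
tool_rot: [-0.0, 0.995, -0.104, 0.001]
contact_force: [-3.8, 1.8, 6.0]
gripper_width: -0.002
grasp_force: 3.3
```

```bash
python3 - <<'E'
from h import *
st()
p=look('wrist',['pointer','mark'],'w3');np.save('p3.npy',p,allow_pickle=True)
look('side',['pointer','mark','lever_hinge'])
cv2.imwrite('pics/e.png',cv2.resize(p['img'][:160,100:300,::-1],None,fx=4,fy=3.75,interpolation=0))
E
```

```text
t 12.55 pos [0.5043 0.0386 0.1759] yaw -11.95 F [-3.81  1.75  5.99] w -0.002
wrist pointer [0.5811 0.0765 0.151 ] 0.97
wrist mark [0.578  0.0799 0.147 ] 0.57
side pointer [0.5752 0.0792 0.1513] 0.77
side mark [0.5752 0.0805 0.1525] 0.49
side lever_hinge [ 0.5009 -0.0304  0.1347] 0.67
```

View pics/e.png

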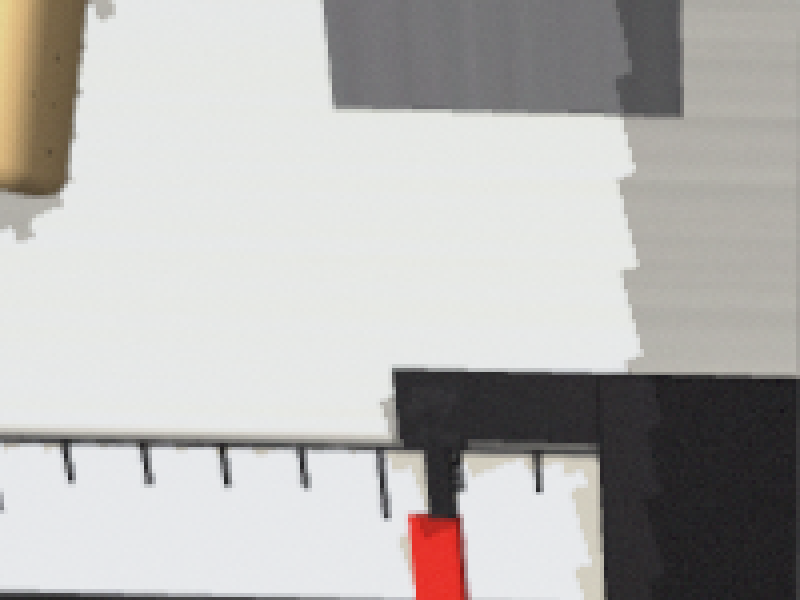

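The picture shows the needle tip (441,516) nearly over the flag's rear end (434,516), as crop pixels. I'll compute the remaining gap.

```bash
python3 - <<'E'
from h import *
p=np.load('p3.npy',allow_pickle=True).item()
gap(p,(100+441/4-.5,516/3.75),(100+434/4-.5,516/3.75))
E
```

```text
needle [0.5751 0.079  0.152 ] flag [0.5752 0.0805 0.15  ] gap along y 0.0016
```

Request:
send_rows(
  deltas="0 -0.003 0 0; 0 -0.005 0 0; 0 -0.005 0 0; 0 -0.005 0 0",
)

```text
t: 13.3
eef_pos: [0.5054, 0.043, 0.1759]
tool_rot: [0.0, 0.995, -0.104, 0.0]
contact_force: [-4.0, 1.4, 7.1]
gripper_width: 0.0
grasp_force: 3.7
```

Request:
send_rows(
  deltas="0 0 -0.01 0; 0 0 -0.04 0; -0.03 0.02 -0.075 0; -0.03 0.04 -0.075 0; -0.03 0.04 -0.075 0",
)

```text
t: 13.8
eef_pos: [0.4678, 0.0072, 0.2514]
tool_rot: [0.001, 0.994, -0.106, 0.002]
contact_force: [0.8, -0.1, -0.3]
gripper_width: -0.0
grasp_force: 0.0
```

```bash
python3 - <<'E'
from h import *
st()
p=look('wrist',['pointer','mark','lever_hinge','lever_tip'],'w4');np.save('p4.npy',p,allow_pickle=True)
look('side',['pointer','mark','lever_hinge','lever_tip']);look('top',['pointer','mark','lever_hinge','lever_tip'])
cv2.imwrite('pics/f.png',cv2.resize(p['img'][45:125,140:240,::-1],None,fx=7,fy=7,interpolation=0))
E
```

```text
t 13.8 pos [0.4678 0.0072 0.2514] yaw -12.2 F [ 0.8  -0.12 -0.29] w -0.0
wrist pointer [0.5816 0.0751 0.1513] 0.65
wrist mark [0.5783 0.077  0.1448] 0.88
wrist lever_hinge [ 0.498  -0.0324  0.1363] 0.97
wrist lever_tip [ 0.4451 -0.0148  0.1702] 0.8
wrist lever_tip [0.3315 0.2982 0.0036] 0.67
side pointer [0.5751 0.0803 0.1499] 0.72
side mark [0.5753 0.0802 0.1534] 0.54
side lever_hinge [ 0.4996 -0.03    0.1334] 0.88
side lever_tip [ 0.4399 -0.0145  0.1733] 0.47
top pointer [0.576  0.0785 0.1509] 0.94
top mark [0.579  0.0793 0.1486] 0.43
```

View pics/f.png

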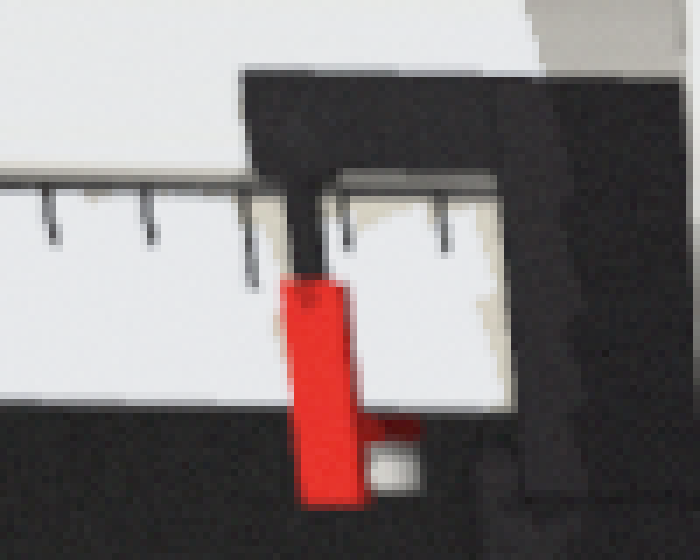

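Needle tip (309,282) and flag centre (314,282) in this crop agree within about 0.5 mm, with 0.5 s of dwell elapsed. Next is the lever.

Request:
send_rows(
  deltas="-0.018 0.03 0 0; -0.018 0.03 0.03 0; -0.018 0.03 0.055 0; -0.018 0.03 0.055 0",
)

```text
t: 14.95
eef_pos: [0.4417, -0.0158, 0.1919]
tool_rot: [0.0, 0.995, -0.104, -0.003]
contact_force: [0.2, 1.1, 0.3]
gripper_width: 0.002
grasp_force: 0.0
```

```bash
python3 - <<'E'
from h import *
p=np.load('p4.npy',allow_pickle=True).item()
gap(p,(140+309/7-.5,45+282/7-.5),(140+314/7-.5,45+282/7-.5))
st()
p=look('wrist',['lever_hinge','lever_tip','pointer','mark'],'w5')
look('side',['lever_hinge','lever_tip'])
E
```

```text
needle [0.5752 0.0799 0.152 ] flag [0.5754 0.0801 0.15  ] gap along y 0.0003
t 14.95 pos [ 0.4417 -0.0158  0.1919] yaw -11.97 F [0.25 1.14 0.31] w 0.002
wrist lever_hinge [ 0.4962 -0.0269  0.1352] 0.78
wrist lever_tip [ 0.4443 -0.0106  0.1653] 0.62
wrist pointer [0.5771 0.0786 0.1508] 0.93
wrist mark [0.5795 0.083  0.1472] 0.55
side lever_hinge [ 0.5005 -0.0293  0.1349] 0.79
side lever_tip [ 0.4439 -0.0191  0.1728] 0.67
```

View pics/w5.png

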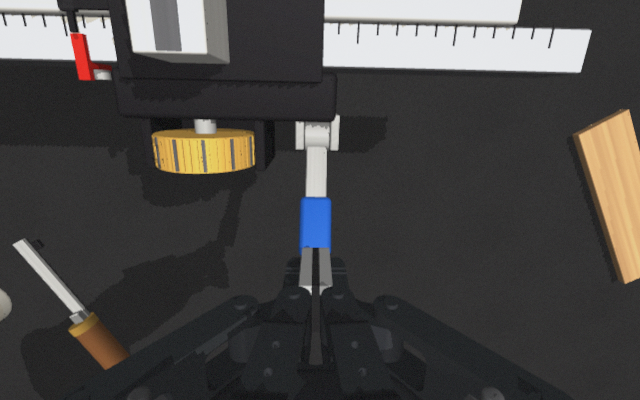

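The gap is 0.3 mm, and the shut fingers stand in line over the outer end of the blue grip (grip at (316,225)). I'll press down.

Request:
send_rows(
  deltas="0 0 0.012 0; 0 0 0.02 0; 0 0 0.026 0; 0 0 0.032 0; 0 0 0.038 0",
)

```text
t: 15.85
eef_pos: [0.4438, -0.0155, 0.1556]
tool_rot: [0.0, 0.995, -0.104, -0.0]
contact_force: [0.2, 0.3, 1.9]
gripper_width: 0.002
grasp_force: 0.7
```

Request:
send_rows(
  deltas="0 0 0.002 0; 0 0 0.004 0; 0 0 0.005 0; 0 0 0.006 0; 0 0 0.006 0",
)

```text
t: 16.35
eef_pos: [0.4441, -0.0155, 0.1503]
tool_rot: [0.0, 0.995, -0.104, 0.0]
contact_force: [-0.0, -0.2, 1.0]
gripper_width: 0.001
grasp_force: 0.0
```

Request:
send_rows(
  deltas="0 0 0.001 0; 0 0 0.002 0; 0 0 0.003 0; 0 0 0.004 0; 0 0 0.004 0",
)

```text
t: 16.85
eef_pos: [0.4439, -0.0155, 0.1462]
tool_rot: [-0.0, 0.995, -0.104, -0.0]
contact_force: [-0.2, -0.4, 1.1]
gripper_width: 0.004
grasp_force: 0.2
```

Request:
send_rows(
  deltas="0 0 0.001 0; 0 0 0.002 0; 0 0 0.002 0; 0 0 0.002 0",
)

```text
t: 17.25
eef_pos: [0.444, -0.0154, 0.1454]
tool_rot: [0.0, 0.995, -0.104, 0.0]
contact_force: [-6.0, 0.5, 17.1]
gripper_width: -0.003
grasp_force: 8.3
```

The stop is reached: the grip's top is about 3 mm above the hinge at 17 N. I'll retract.

Request:
send_rows(
  deltas="0 0 0 0; 0 0 -0.02 0; 0 0 -0.06 0; 0 0 -0.1 0; 0 0 -0.12 0",
)

```text
t: 17.75
eef_pos: [0.4454, -0.0154, 0.2676]
tool_rot: [-0.0, 0.995, -0.104, 0.002]
contact_force: [0.0, -0.6, 0.0]
gripper_width: -0.005
grasp_force: 0.0
```

```bash
python3 - <<'E'
from h import *
st()
p=look('wrist',['lever_hinge','lever_tip','pointer','mark'],'w6')
look('side',['lever_hinge','lever_tip','pointer','mark'])
cv2.imwrite('pics/g.png',cv2.resize(p['img'][40:280,100:420,::-1],None,fx=2.5,fy=2.5,interpolation=0))
E
```

```text
t 17.75 pos [ 0.4454 -0.0154  0.2676] yaw -11.96 F [ 0.04 -0.56  0.01] w -0.005
wrist lever_hinge [ 0.4932 -0.0303  0.1354] 0.58
wrist lever_tip [ 0.4312 -0.0114  0.1334] 0.85
wrist pointer [0.58   0.0787 0.1514] 0.69
wrist mark [0.5799 0.0772 0.1488] 0.61
side lever_hinge [ 0.5002 -0.0289  0.1369] 0.67
side lever_tip [ 0.432  -0.0148  0.1324] 0.71
side pointer [0.5756 0.0794 0.1478] 0.82
side mark [0.5758 0.0824 0.1513] 0.58
side mark [0.5049 0.0322 0.1401] 0.39
```

View pics/g.png

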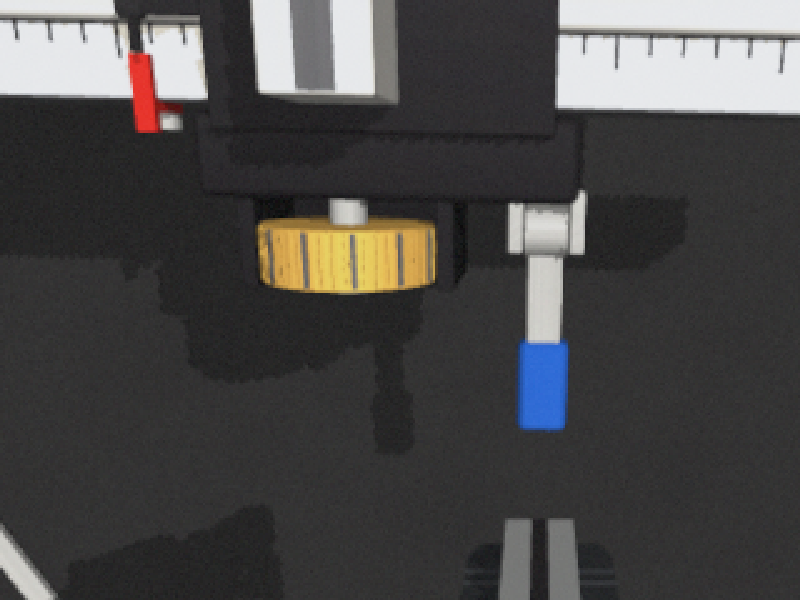

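The needle (137,50) stands over the flag (142,55). The lever (543,385) lies level with its tip at z≈0.133, and the hand is clear.

```bash
python3 -c "
from station import bot
print(bot.hand_in())"
```

```text
the job is handed in; nothing more can be done
None
```

The needle is over the red flag (about 0.3 mm off when last measured, before locking; still over it in the final picture), the lock lever is pressed down to its stop, the hand is clear, and the job is handed in; no verdict was returned.

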